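# Unlock the stick scanner and hold it to the carton's label

### The arm

A 6-joint arm with a two-finger parallel gripper is mounted at the origin on the work surface. World frame = base frame: x ahead of the robot, y to its left, z up, the work surface at z = 0. Lengths are in m, angles in rad, forces in N, time in s.
With the tool pointing down it reaches from about 0.3 to 0.775 m from the base axis. Payload 14.6 kg.
Tool frame: the origin (TCP) lies on the mounting face of the last link; the fingertips stand 199 mm ahead of it and the grasp point (between the pads) lies 180 mm ahead of it; z points along the fingers, y is the direction in which the jaws open and shut (so a half turn about z gives the same grasp; the last joint's range is limited). The gripper opens to 94 mm and grips with 3 to 60 N. Pads are 16 mm wide; open, the fingers measure 119 mm over their backs; the gripper's body (75 mm by 177 mm) begins 78 mm behind the grasp point.
Start: joints at [-1.335, 0.3, 1.521, -0, 1.321, -0.067], TCP at [0.164, -0.525, 0.405] pointing down, gripper open.
Joint ranges: [-3.03, 3.03], [-0.79, 2.21], [0.23, 2.52], [-1.04, 4.18], [0, 3.07], [-2.55, 2.55]. Speed limits (rad/s): [2.22, 2.22, 2.57, 3.14, 3.14, 3.14].

### API

Orientations are given as [roll, pitch, yaw] about the fixed x, y, z axes, in that order (R = Rz(yaw) Ry(pitch) Rx(roll)).
In Python, from station import sensors, vision, job gives the robot as it stands. The module is installed in compiled form; this text tells all that it offers.
- The arm moves only by the tool arm_command, never from a script. Its argument "plan" is one flat list of numbers, 5 for each row, row after row: the closure, from -1 (fully open) to 1 (shut), so that 0 is half open, then the shift along the world's x, y, z scaled (see below), then the turn about the world's z scaled (see below). A call has 1 to 20 rows; each row is the pose to reach, as a shift and turn from the pose commanded when the call began; what a row does not reach only later rows make up. The controller multiplies each number of a shift by 400 mm and each number of a turn by 120 degrees. A row lasts 1/10 s, in which the tool goes at most 50 mm and 8.59 degrees, less where a joint would pass 70% of its speed; a pose out of reach is approached as far as the arm can. A call with a number of a shift or a turn outside -1 to 1 is refused whole. A call with a gripper value outside its range is refused whole. The fingers move at their own pace and stop on an object; "newtons" is the grip in N (left out, the last holds). Time passes only in rows, so rows that repeat a pose let the fingers close. It gives the time, the measured TCP pose, the force and the opening at its end, in the units of the state.
- sensors.get_obs(): the state, without advancing time (a new reading comes with each control period).
- vision.camera(name): name is "side" or "top" or "wrist"; returns the picture (384x512x3 uint8, blue, green, red); there is no depth.
- vision.camera_params(name): a dict with "intrinsics" (3x3 intrinsics, pixels), "rvec" (rotation vector, rad) and "tvec" (3), from world to camera coordinates, as OpenCV has them. Camera axes: x right, y down, z forward; pixel columns grow to the right and rows downward; lengths in m; the calibration is good to about 2 mm. A picture is of the moment at which its call begins: read the wrist's pose just before it. camera_params takes no time and is no camera call; for the wrist camera it gives the pose at the moment of the call.
- job.hand_in(): hands the job in, once; it reports no verdict.
Trained networks look in the newest picture that a camera, given by its name, has taken for a name from the list of things; names that differ only in an ending like _2 or _b are one class to them, and where a whole thing is asked for, a point or a joint stands for the part that bears it (a point fixed in the world has none). Each returns a list of dicts, best first, with "confidence" (0 to 1); they miss things now and then, are a little off and sometimes report something else, mostly with a low value. They report only what shows in the picture. A call takes as long as a camera call. They do not tell look-alikes from the thing itself.
- vision.search_frame(name, camera): "at" ([row, column] in pixels, amid what is visible of it).
- vision.silhouettes(name, camera): "mask" (384x512 bool, what is visible of it) and "at" ([row, column] in pixels, amid what is visible of it).
- vision.pinpoint(name, camera): "at" ([row, column] in pixels: a listed point, or the origin of a listed thing).
The state is a dict: "time_s": time; "qpos": joint angles; "joint_vel": joint speeds; "tau": joint torques, N m; "ee_pos": TCP position; "eef_rot": TCP orientation; "force": force on the tool from outside, world axes, zero at the start; "moment": the same for the moment, N m; "grip_width": finger opening in m.
Only numpy, scipy, OpenCV 4.12 (cv2) and the standard library are available. Lean on these libraries where they do the work, as an engineer would, in place of code of your own. Each camera call takes 0.05 s, during which the arm holds its last target.

### The job

Scan the carton: twist the stick scanner in its charging dock until its trigger faces the slot in the dock, draw it straight up out of the dock, then turn it so its nose looks squarely at the middle of the barcode label on the sloping carton, about 8 cm away from it. Do not touch the carton or its rest with the scanner, and leave the bottle, the tape roll and the gift box where they are. Finish while still holding the scanner there, steady in the air: do not put it down or let it go.

Things in the scene. Friction and masses are not known exactly. Their poses are not given: they have to be found in the camera images.
- scanner: Grey stick scanner, loose, a cylinder 34 mm in diameter, 150 mm long, about 200 g, black band at its upper end. Origin: centre of its lower end (nose); z up its axis; it looks along its own -z. At the start it stands nose down, locked in the dock, nose 30 mm and tail 180 mm above the table. Its upper 70 mm are a plain cylinder to grip. It turns freely in the dock about its axis.
- window (a point): The scanning window: centre of the scanner's lower end (same point as the scanner's origin), 30 mm above the table at the start.
- trigger (a point): Outer face of the scanner's black trigger block, 26 mm from the axis towards the scanner's +x. The block is 12 mm wide, 36 mm tall (44 to 80 mm above the nose) and stands 9 mm out of the barrel. At the start it points 0.5 to 1.2 rad clockwise, seen from above, of the dock's slot, so turn it anticlockwise.
- lug (a point): Point on the scanner's locking lug, 21.5 mm from its axis towards its +x, 5.5 mm above the nose: straight below the trigger, hidden in the dock at the start. The lug is 9 mm wide, 9 mm tall (1 to 10 mm above the nose), out to 26 mm from the axis. It holds the scanner down unless it faces the slot within about 0.15 rad.
- dock: Charging dock fixed to the table, a block 90 x 90 mm, 63 mm tall, black below, white above. Origin: centre of its underside; z up. A round bore 38 mm wide goes down its middle to a floor 30 mm above the table. Below its 20 mm thick white cap (43 to 63 mm up) is a wider chamber where the lug can turn. The scanner is clear of the dock when raised more than 33 mm.
- slot (a point): Point in the dock's slot, 21.5 mm from the dock's centre towards its +x, level with the dock's top (63 mm up). The slot is straight, 15 mm wide, cut through the white cap from the bore out to the middle of the dock's +x side; the lug comes up through it.
- rest: Plywood rest fixed to the table, base plate 150 x 160 mm, that carries the carton sloping at 45 degrees. Origin at table height, directly under the middle of the label; x points away from the robot side, z up. With the carton it reaches 160 mm high, from 70 mm in front (-x) to 95 mm behind (+x) of the origin, 160 mm wide.
- carton: Cardboard carton 110 x 150 x 40 mm fixed on the rest. Origin: centre of its underside on the sloping board; its z axis is the outward normal of the face with the label (45 degrees up, towards the robot side), its x points up the slope, its y runs along its 150 mm width.
- label (a point): Centre of the white barcode label (50 x 80 mm) on the carton's sloping face, 115 mm above the table.
- bottle: Clear water bottle with a blue cap, 64 mm in diameter, 190 mm tall, standing loose; origin at the centre of its underside. To be left alone.
- tape: Roll of amber packing tape lying flat, 100 mm in diameter, 48 mm tall, loose; origin at the centre of its underside. To be left alone.
- giftbox: Green gift box 160 x 110 x 60 mm, loose, off to the robot's left; origin at the centre of its underside. To be left alone.
Mind the look-alikes: they are no part of the job. Of the things that look like the scanner, the smaller one is meant.

How it is judged:
On the way, in this order (a step that is already met when the one before it is completed fails the run):
1. while still down in the dock, the scanner is turned so that its lug and trigger face the slot (horizontal distance between lug and slot below 0.006 m and z of window in the frame of dock below 0.07 m), for 0.1 s.
2. the scanner is drawn up clear of the dock (z of window in the frame of dock above 0.08 m), for 0.1 s.
At the end, for the whole second after the job is handed in: The gripper holds the scanner in the air (window more than 90 mm above the table, touching neither dock nor rest nor carton), still, its axis within 0.3 rad of square to the label, the label's middle within 20 mm of the scanner's axis both ways and 40 to 130 mm ahead of its window (x of label in the frame of scanner between -0.02 and 0.02 m and y of label in the frame of scanner between -0.02 and 0.02 m and z of label in the frame of scanner between -0.13 and -0.04 m and angle between the z axis of scanner and the z axis of carton, either way round below 0.3 rad and height (world z) of window above 0.09 m and contact force between the fingers and scanner above 1 N and contact force between scanner and dock below 0.2 N and contact force between scanner and rest below 0.2 N and linear speed of scanner below 0.03 m/s and angular speed of scanner below 0.15 rad/s); the arm keeps its last pose, push and grip.
It fails at once if the scanner knocks the carton or its rest (contact force between scanner and rest above 3 N).
It fails at once if the water bottle is moved more than 30 mm (distance of bottle from where it was at the start of the episode above 0.03 m).
It fails at once if the roll of tape is moved more than 30 mm (distance of tape from where it was at the start of the episode above 0.03 m).
It fails at once if the small gift box is moved more than 30 mm (distance of giftbox from where it was at the start of the episode above 0.03 m).
It also fails if it takes over 45 s, if anything falls off the work surface, if the arm or the gripper's body presses on something with over 40 N, if the wrist force passes 120 N, or if a joint passes its speed limit or range.

## Working session

There is one attempt and no reset: what is moved stays moved. The work goes in short steps, Python scripts to look and compute and a tool call to move; the robot and the scene stay as the last step left them, time stands still between calls to the robot, and variables do not carry over. Pictures are saved under pics/ and viewed, and the job is handed in when it is done.

Besides the shell and the picture viewer there is one more tool, called after ">>>" by a JSON object that holds its "name" and its "arguments", one argument or row to a line. arm_command: Moves the arm, as the interface text tells. Its arguments: {"type":"object","properties":{"plan":{"type":"array"},"newtons":{"type":"number"}},"required":["plan"]}

```bash
mkdir -p pics; cat > h.py <<'E'
import numpy as np, cv2
from station import sensors, vision, job
def P(c):
    p=vision.camera_params(c); R=cv2.Rodrigues(np.array(p['rvec'],float))[0]
    return np.array(p['intrinsics'],float),R,np.array(p['tvec'],float).ravel()
def proj(c,X):
    K,R,t=P(c); x=K@(R@np.array(X,float)+t); return (x[:2]/x[2])[::-1]
def ray(c,at):
    K,R,t=P(c); d=R.T@np.linalg.inv(K)@np.array([at[1],at[0],1.]); return -R.T@t,d/np.linalg.norm(d)
def onz(c,at,z):
    o,d=ray(c,at); return o+d*(z-o[2])/d[2]
def tri(obs):
    A=np.zeros((3,3));b=np.zeros(3)
    for c,at in obs:
        o,d=ray(c,at);M=np.eye(3)-np.outer(d,d);A+=M;b+=M@o
    return np.linalg.solve(A,b)
E
python3 - <<'E'
from h import *
o=sensors.get_obs()
for k,v in o.items(): print(k,np.round(v,3))
for c in ['side','top','wrist']:
    im=vision.camera(c); cv2.imwrite(f'pics/{c}0.png',im)
    K,R,t=P(c); print(c,-R.T@t,R[2],K[0,0])
    for n in ['scanner','trigger','slot','dock','label','rest','carton','bottle','tape','giftbox']:
        for r in vision.pinpoint(n,c)[:3]: print(n,np.round(r['at'],1),round(r['confidence'],2))
E
```

```text
time_s 0.0
qpos [-1.335  0.3    1.522  0.     1.321 -0.067]
joint_vel [ 0.     0.002  0.001 -0.    -0.001 -0.001]
tau [-1.0000e-03 -5.3181e+01 -3.5274e+01  7.1000e-02  2.4000e-02 -0.0000e+00]
ee_pos [ 0.164 -0.525  0.404]
eef_rot [-3.14  -0.     0.303]
force [-0.989 -0.444  0.578]
moment [ 0.021  0.023 -0.   ]
grip_width 0.094
side [ 0.47738813 -0.65555191  0.61562998] [ 0.1632942   0.81809939 -0.55140583] 361.9785115065878
scanner [308.1 333.2] 0.86
scanner [303.8 277.5] 0.6
trigger [286.2 267.4] 0.76
trigger [287.9 354.6] 0.62
slot [290.6 287.4] 0.55
dock [312.4 280.1] 0.62
label [174.5 252.9] 0.72
rest [209.3 250.8] 0.88
rest [268.2 183.3] 0.3
carton [179.9 257.4] 0.85
bottle [244.6 316.4] 0.7
tape [268.6 185. ] 0.72
tape [289.1 270.6] 0.61
giftbox [163.1 191.9] 0.94
top [0.44494274 0.11380871 1.17234181] [ 0.14829539 -0.011575   -0.98887537] 408.4276099743395
scanner [180.9 361.3] 0.9
scanner [138.9 362.2] 0.87
scanner [136.2 298.4] 0.37
trigger [128.5 382.6] 0.86
trigger [183.9 374.7] 0.73
trigger [177.5 363.2] 0.37
slot [170.9 371.4] 0.66
dock [183.  360.9] 0.68
dock [170.4 375. ] 0.54
label [176.9 236. ] 0.76
rest [178.  238.4] 0.77
carton [163.  232.6] 0.75
bottle [135.6 300.4] 0.59
bottle [175.9 236.8] 0.31
tape [248.4 309.7] 0.87
giftbox [178.7 237.9] 0.32
giftbox [163.3 230.4] 0.19
wrist [ 0.22739646 -0.50514805  0.38436278] [-0.21926144 -0.0685767  -0.97325313] 277.37202589766474
```

View pics/side0.png

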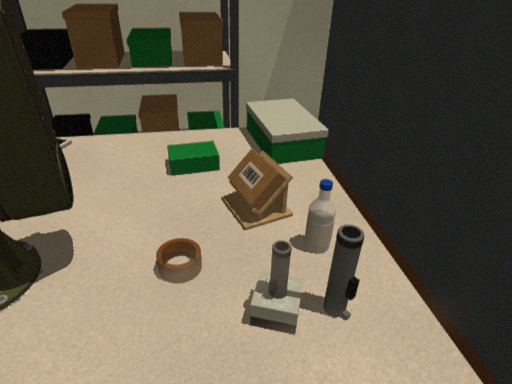

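View pics/top0.png

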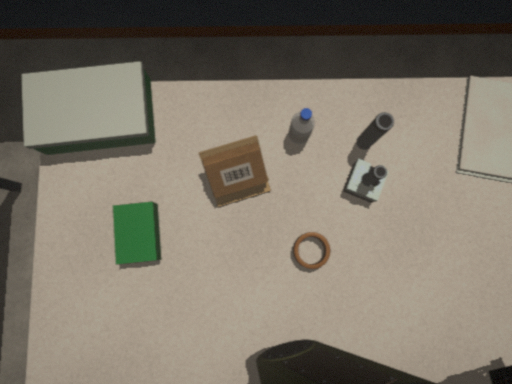

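View pics/wrist0.png

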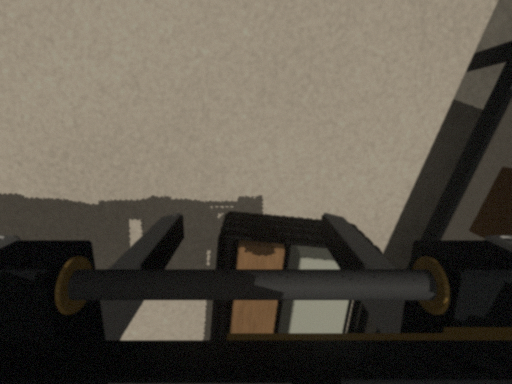

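```bash
python3 - <<'E'
from h import *
s=cv2.imread('pics/side0.png');t=cv2.imread('pics/top0.png')
a=cv2.resize(s[215:335,230:390],None,fx=5,fy=5,interpolation=cv2.INTER_CUBIC)
b=cv2.resize(t[100:210,335:405],None,fx=5.4,fy=5.4,interpolation=cv2.INTER_CUBIC)
cv2.imwrite('pics/sc.png',a);cv2.imwrite('pics/tc.png',b)
f=lambda *a:print(a[0],np.round(a[1],3))
f('dock t',onz('top',[183,360.9],0));f('dock s',onz('side',[312.4,280.1],0))
f('label t',onz('top',[176.9,236],.115));f('label s',onz('side',[174.5,252.9],.115))
f('rest t',onz('top',[178,238.4],0));f('rest s',onz('side',[209.3,250.8],0))
f('carton t',onz('top',[163,232.6],0.115));
f('bottle t',onz('top',[135.6,300.4],0));f('bottle s',onz('side',[244.6,316.4],0))
f('tape t',onz('top',[248.4,309.7],0));f('tape s',onz('side',[268.6,185],0))
f('big t',onz('top',[138.9,362.2],0.0));f('big s',onz('side',[308.1,333.2],0.0))
f('sc t',onz('top',[180.9,361.3],0.03));f('sc s',onz('side',[303.8,277.5],0.03))
f('slot t',onz('top',[170.9,371.4],0.063));f('slot s',onz('side',[290.6,287.4],0.063))
f('trig t',onz('top',[183.9,374.7],0.092));f('trig s',onz('side',[286.2,267.4],0.092))
E
```

```text
dock t [ 0.626 -0.189  0.   ]
dock s [ 0.636 -0.193  0.   ]
label t [0.63  0.169 0.115]
label s [0.645 0.17  0.115]
rest t [0.647 0.168 0.   ]
rest s [0.641 0.168 0.   ]
carton t [0.667 0.178 0.115]
bottle t [ 0.771 -0.017  0.   ]
bottle s [ 0.778 -0.006  0.   ]
tape t [ 0.441 -0.033  0.   ]
tape s [ 0.448 -0.037  0.   ]
big t [ 0.758 -0.199  0.   ]
big s [ 0.748 -0.201  0.   ]
sc t [ 0.628 -0.182  0.03 ]
sc s [ 0.628 -0.194  0.03 ]
slot t [ 0.65  -0.203  0.063]
slot s [ 0.646 -0.192  0.063]
trig t [ 0.609 -0.202  0.092]
trig s [ 0.603 -0.2    0.092]
```

View pics/sc.png

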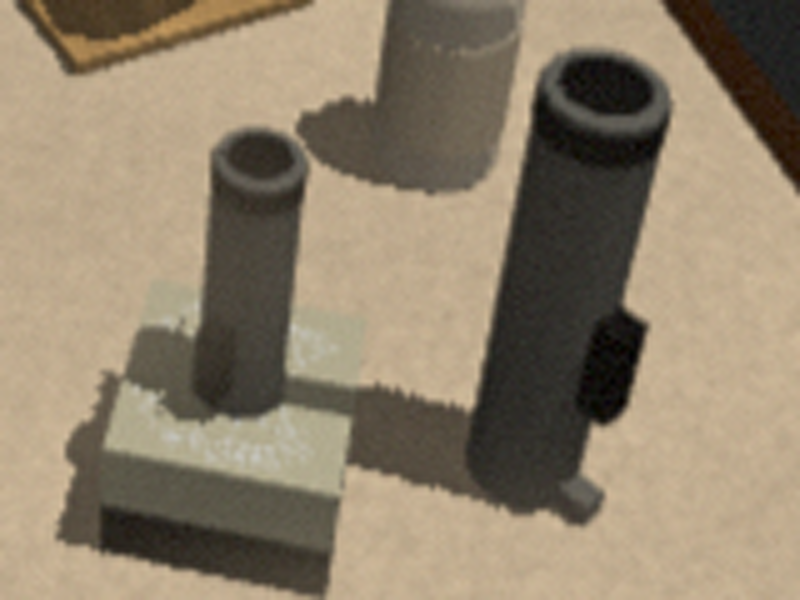

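View pics/tc.png

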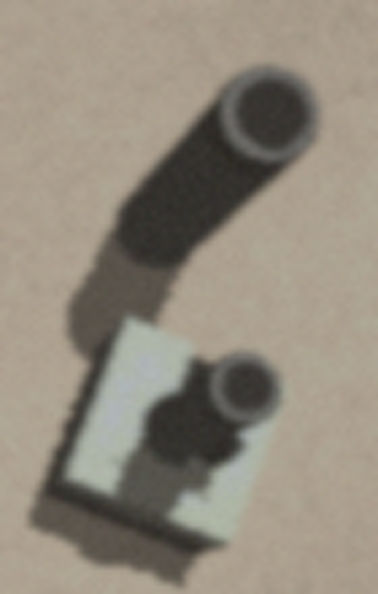

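```bash
python3 - <<'E'
from h import *
print('big top',tri([('top',[100+115/5.4,335+268/5.4]),('side',[215+88/5,230+603/5])]))
print('small tail',tri([('top',[100+387/5.4,335+245/5.4]),('side',[215+162/5,230+260/5])]))
for p in [(105,445),(345,490),(365,320),(150,280)]: print('side corner',onz('side',[215+p[1]/5,230+p[0]/5],.063))
for p in [(132,318),(65,480),(225,543)]: print('top corner',onz('top',[100+p[1]/5.4,335+p[0]/5.4],.063))
# dock pixel in wrist if TCP translated
K,R,t=P('wrist'); c=-R.T@t; tcp=np.array(sensors.get_obs()['ee_pos'])
for back in [0.0,0.05,.1,.15,.2]:
  for z in [.40,.45]:
    T=np.array([.63,-.19,z])-back*np.array([np.cos(.303),np.sin(.303),0])
    x=K@(R@(np.array([.63,-.19,.1])-(T-tcp)-c)); print(back,z,x[:2]/x[2])
E
```

```text
big top [ 0.74783839 -0.20240993  0.20532729]
small tail [ 0.62692922 -0.19237086  0.17891765]
side corner [ 0.57003596 -0.21254171  0.063     ]
side corner [ 0.65364073 -0.24735275  0.063     ]
side corner [ 0.68591793 -0.16826628  0.063     ]
side corner [ 0.603863   -0.13225533  0.063     ]
top corner [ 0.68449089 -0.17180417  0.063     ]
top corner [ 0.60079637 -0.13319214  0.063     ]
top corner [ 0.56725423 -0.2129665   0.063     ]
0.0 0.4 [251.90961432 192.16956512]
0.0 0.45 [251.90762576 182.63520713]
0.05 0.4 [251.90058485 143.28343626]
0.05 0.45 [251.89987928 140.73886626]
0.1 0.4 [251.89077119  90.15164476]
0.1 0.45 [251.89156457  95.76927331]
0.15 0.4 [251.88006654  32.19599193]
0.15 0.45 [251.88261673  47.37540208]
0.2 0.4 [251.8683438  -31.27170348]
0.2 0.45 [251.87296057  -4.8493484 ]
```

>>> {"name": "arm_command", "arguments": {
  "plan": [-1,0.93,0.76,0.12,0,-1,0.93,0.76,0.12,0,-1,0.93,0.76,0.12,0,-1,0.93,0.76,0.12,0,-1,0.93,0.76,0.12,0,-1,0.93,0.76,0.12,0,-1,0.93,0.76,0.12,0,-1,0.93,0.76,0.12,0,-1,0.93,0.76,0.12,0,-1,0.93,0.76,0.12,0,-1,0.93,0.76,0.12,0],
  "newtons": 20
}}

```text
time_s: 2.75
ee_pos: [0.5382, -0.2183, 0.4526]
eef_rot: [-3.141, -0.0, 0.307]
force: [-0.2, -0.8, 0.9]
grip_width: 0.0939
```

```bash
python3 - <<'E'
from h import *
o=sensors.get_obs(); print(o['time_s'],o['ee_pos'],o['eef_rot'])
im=vision.camera('wrist'); cv2.imwrite('pics/w1.png',im)
cv2.imwrite('pics/w1c.png',cv2.resize(im[20:200,160:400],None,fx=3.3,fy=3.3,interpolation=cv2.INTER_CUBIC))
for n in ['trigger','slot','dock','scanner']:
    for r in vision.pinpoint(n,'wrist')[:3]: print(n,np.round(r['at'],1),round(r['confidence'],2), onz('wrist',r['at'],{'trigger':.092,'slot':.063,'dock':0,'scanner':.03}[n]))
E
```

```text
2.75 [ 0.53822639 -0.21832996  0.45257252] [-3.14140718e+00 -4.93151372e-04  3.06752920e-01]
trigger [124.8 262.4] 0.91 [ 0.60470678 -0.21222642  0.092     ]
slot [ 91.6 262.6] 0.93 [ 0.6434698  -0.20169707  0.063     ]
dock [108.4 253.6] 0.71 [ 0.62427308 -0.19660992  0.        ]
scanner [ 23.3 291.3] 0.91 [ 0.73867726 -0.21236397  0.03      ]
scanner [103.8 253.7] 0.66 [ 0.62838626 -0.19548888  0.03      ]
scanner [122.8 264.5] 0.56 [ 0.60849656 -0.21763628  0.03      ]
```

View pics/w1c.png

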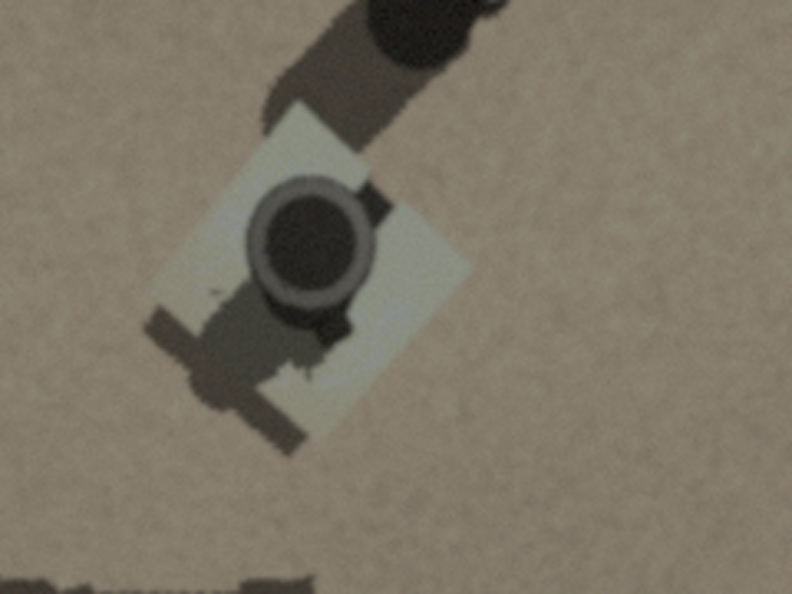

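```bash
python3 - <<'E'
from h import *
c=np.array([.628,-.191])
f=lambda x,y,z:onz('wrist',[20+y/3.3,160+x/3.3],z)
print('ring top',f(311,240,.18))
cs=np.array([f(*p,.063)[:2] for p in [(300,98),(472,267),(322,442)]]);print(cs, 'ctr',(cs[0]+cs[2])/2)
c=f(311,240,.18)[:2]
for n,p in [('slot',(378,205,.06)),('slot',(368,193,.063)),('trig',(340,332,.11)),('trig',(333,330,.11))]:
    q=f(*p);d=q[:2]-c;print(n,q,np.degrees(np.arctan2(d[1],d[0])),np.hypot(*d))
e=cs[1]-cs[2];print('edge',np.degrees(np.arctan2(e[1],e[0])),np.hypot(*e)); e=cs[0]-cs[1];print(np.degrees(np.arctan2(e[1],e[0])),np.hypot(*e))
E
```

```text
ring top [ 0.62616758 -0.19567556  0.18      ]
[[ 0.6851902  -0.17394421]
 [ 0.64790503 -0.25480802]
 [ 0.56683854 -0.21989144]] ctr [ 0.62601437 -0.19691782]
slot [ 0.65893489 -0.21329356  0.06      ] -28.26559027058552 0.037203368852370945
slot [ 0.66137498 -0.20824976  0.063     ] -19.654012787377198 0.037385448766908774
trig [ 0.60833917 -0.21223027  0.11      ] -137.12151717279437 0.02432921376253744
trig [ 0.60825947 -0.20974875  0.11      ] -141.8377697373317 0.022776190049543392
edge -23.302285014000006 0.08826632005453504
65.2462361506681 0.08904571075036709
```

```bash
python3 - <<'E'
from h import *
im=cv2.resize(cv2.imread('pics/w1.png')[20:200,160:400],None,fx=3.3,fy=3.3,interpolation=cv2.INTER_CUBIC)
def g(X): r,c=proj('wrist',X); return int((c-160)*3.3),int((r-20)*3.3)
a=np.array([.627,-.193])
for ang,col in [(-23,(0,255,0)),(-60,(255,0,0)),(-90,(0,0,255)),(-139,(255,0,255))]:
    u=np.array([np.cos(np.radians(ang)),np.sin(np.radians(ang))])
    for z in [.074,.110]: cv2.line(im,g([*(a+.017*u),z]),g([*(a+.026*u),z]),col,2)
for z in [.063,.11,.18]: cv2.circle(im,g([*a,z]),3,(0,255,255),-1)
cv2.imwrite('pics/w1d.png',im)
E
```

```text
(no output)
```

View pics/w1d.png

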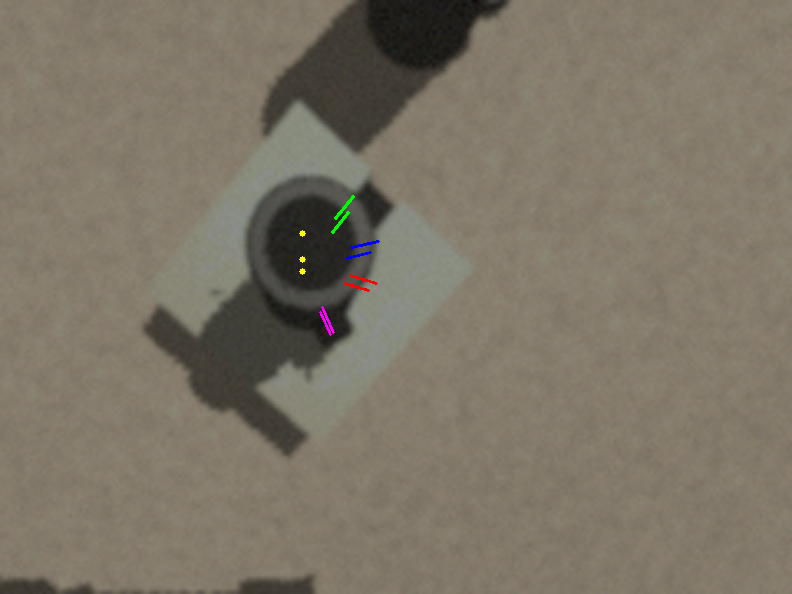

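>>> {"name": "arm_command", "arguments": {
  "plan": [-1,0.22,0.06,0,-0.43,-1,0.22,0.06,0,-0.43,-1,0.22,0.06,0,-0.43,-1,0.22,0.06,0,-0.43,-1,0.22,0.06,0,-0.43,-1,0.22,0.06,0,-0.43,-1,0.22,0.06,0,-0.43]
}}

```text
time_s: 3.7
ee_pos: [0.6234, -0.198, 0.4528]
eef_rot: [3.142, -0.0, -0.602]
force: [-0.5, -0.3, 0.2]
grip_width: 0.0941
```

```bash
python3 - <<'E'
from h import *
o=sensors.get_obs(); print(o['time_s'],o['ee_pos'],o['eef_rot'],o['qpos'])
im=vision.camera('wrist'); cv2.imwrite('pics/w2.png',im)
E
```

```text
3.7 [ 0.62342197 -0.19799681  0.45278496] [ 3.14153847e+00 -9.27119231e-05 -6.01826892e-01] [-3.63496553e-01  5.14192410e-01  1.11360293e+00 -7.46566140e-05
  1.51372002e+00  1.80913092e+00]
```

View pics/w2.png

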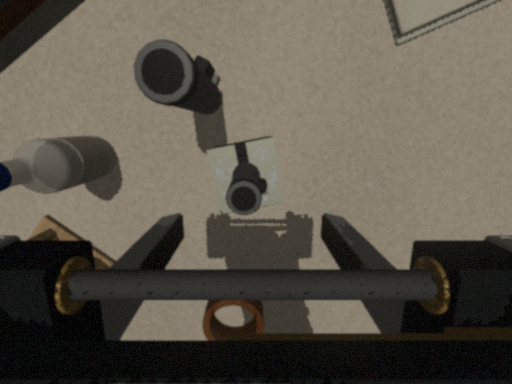

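```bash
python3 - <<'E'
from h import *
im0=cv2.imread('pics/w2.png'); im=cv2.resize(im0[120:230,190:300],None,fx=5.4,fy=5.4,interpolation=cv2.INTER_CUBIC)
def g(X): r,c=proj('wrist',X); return int((c-190)*5.4),int((r-120)*5.4)
a=np.array([.6265,-.1945])
for ang,col in [(-23,(0,255,0)),(-60,(255,0,0)),(-90,(0,0,255)),(-115,(255,255,0)),(-135,(255,0,255))]:
    u=np.array([np.cos(np.radians(ang)),np.sin(np.radians(ang))])
    for z in [.074,.110]: cv2.line(im,g([*(a+.017*u),z]),g([*(a+.026*u),z]),col,1)
for z in [.063,.11,.18]: cv2.circle(im,g([*a,z]),3,(0,255,255),-1)
for n,z in [('trigger',.092),('slot',.063)]:
    for r in vision.pinpoint(n,'wrist')[:3]:
        p=onz('wrist',r['at'],z);print(n,r['confidence'],p,np.degrees(np.arctan2(p[1]-a[1],p[0]-a[0])))
cv2.imwrite('pics/w2d.png',im)
E
```

```text
trigger 0.8 [ 0.77069579 -0.23261537  0.092     ] -14.806387233392938
trigger 0.56 [ 0.60692246 -0.21043178  0.092     ] -140.86205424353017
```

View pics/w2d.png

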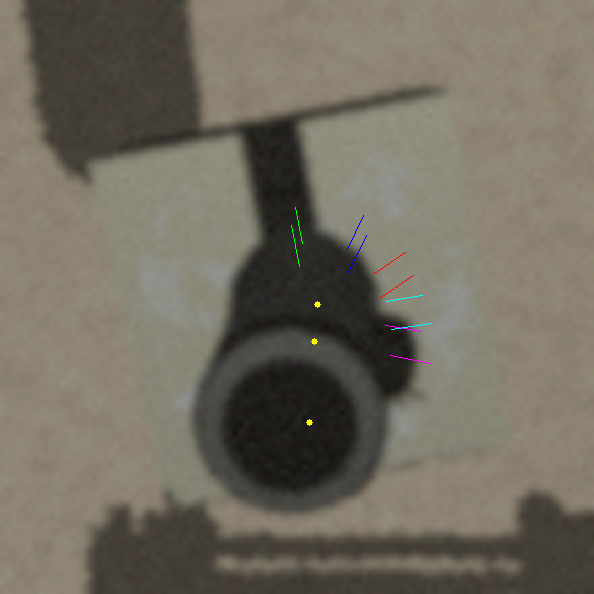

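>>> {"name": "arm_command", "arguments": {
  "plan": [-1,0.009,0.01,-0.1,0,-1,0.009,0.01,-0.2,0,-1,0.009,0.01,-0.3,0,-1,0.009,0.01,-0.305,0,-1,0.009,0.01,-0.305,0,1,0.009,0.01,-0.305,0,1,0.009,0.01,-0.305,0,1,0.009,0.01,-0.305,0,1,0.009,0.01,-0.305,0,1,0.009,0.01,-0.305,0,1,0.009,0.01,-0.305,0,1,0.009,0.01,-0.305,0],
  "newtons": 20
}}

```text
time_s: 5.05
ee_pos: [0.6276, -0.193, 0.3306]
eef_rot: [-3.142, 0.0, -0.598]
force: [-0.3, -0.2, -0.6]
grip_width: 0.0414
```

```bash
python3 - <<'E'
from h import *
o=sensors.get_obs(); print(o['time_s'],o['ee_pos'],o['eef_rot'],o['grip_width'],o['force'],o['moment'])
im=vision.camera('side'); cv2.imwrite('pics/s2.png',cv2.resize(im[150:340,180:400],None,fx=3,fy=3,interpolation=cv2.INTER_CUBIC))
E
```

```text
5.05 [ 0.62760681 -0.19296264  0.33063695] [-3.14157841e+00  4.14196757e-05 -5.97709610e-01] 0.041422754573025466 [-0.28650783 -0.17949295 -0.62696067] [0.06074329 0.02615136 0.01702043]
```

View pics/s2.png

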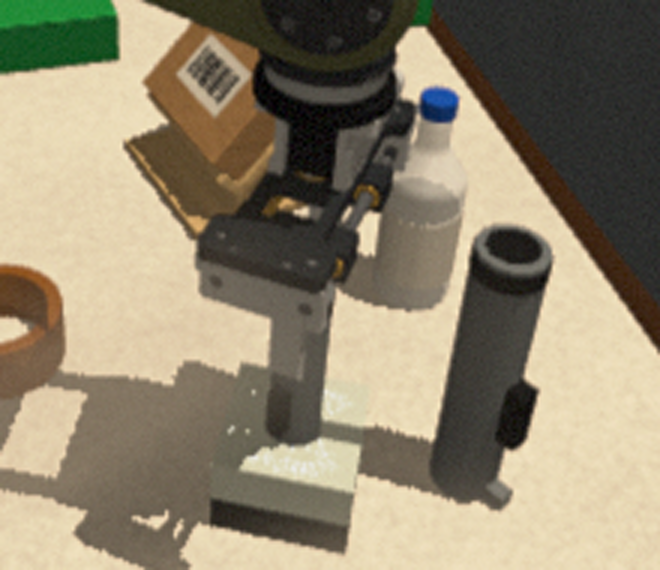

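>>> {"name": "arm_command", "arguments": {
  "plan": [1,0,0,0,0,1,0,0,0,0,1,0,0,0,0,1,0,0,0,0.06,1,0,0,0,0.12,1,0,0,0,0.18,1,0,0,0,0.24,1,0,0,0,0.3,1,0,0,0,0.36,1,0,0,0,0.42,1,0,0,0,0.48,1,0,0,0,0.54,1,0,0,0,0.6,1,0,0,0,0.6]
}}

```text
time_s: 6.5
ee_pos: [0.6276, -0.1929, 0.3306]
eef_rot: [-3.141, 0.0, 0.661]
force: [-0.2, 0.5, 0.1]
grip_width: 0.034
```

```bash
python3 - <<'E'
from h import *
o=sensors.get_obs(); print(o['time_s'],o['ee_pos'],o['eef_rot'],o['grip_width'],o['force'],o['moment'])
im=vision.camera('side'); cv2.imwrite('pics/s3.png',cv2.resize(im[230:340,220:340],None,fx=5,fy=5,interpolation=cv2.INTER_CUBIC))
for r in vision.pinpoint('trigger','side'):print(r)
im=vision.camera('wrist'); cv2.imwrite('pics/w3.png',im)
for r in vision.pinpoint('trigger','wrist'):print(r)
E
```

```text
6.5 [ 0.62757795 -0.1929244   0.3306268 ] [-3.14136409e+00  9.91742572e-05  6.60919881e-01] 0.034020633632909865 [-0.23223889  0.48915747  0.10595285] [ 0.1356857   0.00481181 -0.0947736 ]
{'at': [290.3, 356.2], 'confidence': 0.72}
{'at': [292.8, 286.5], 'confidence': 0.7}
{'at': [218.3, 285.9], 'confidence': 0.96}
{'at': [187.3, 253.5], 'confidence': 0.52}
{'at': [192.0, 250.5], 'confidence': 0.18}
```

View pics/s3.png

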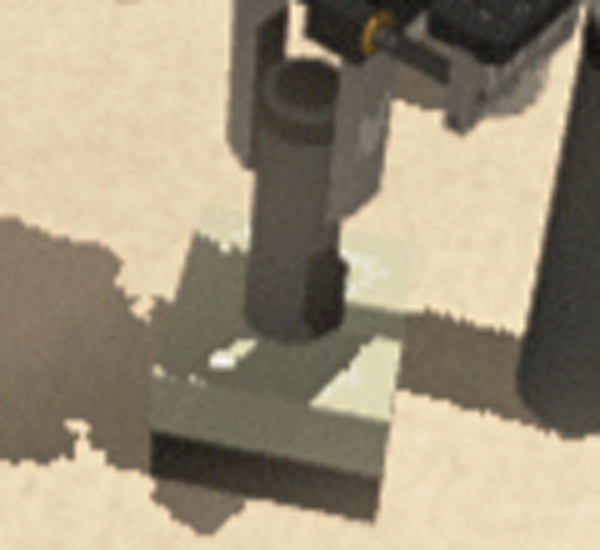

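View pics/w3.png

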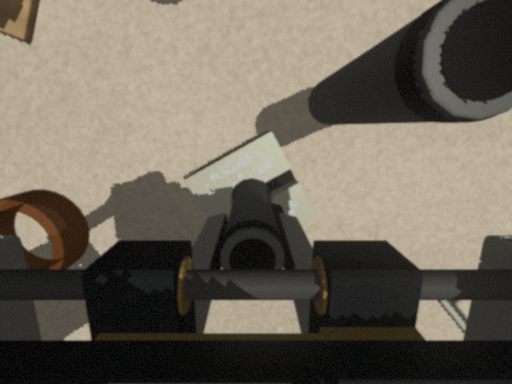

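```bash
python3 - <<'E'
from h import *
a=np.array([.6278,-.193])
for p in [[292.8,286.5]]:
  q=onz('side',p,.092);print(q,np.degrees(np.arctan2(q[1]-a[1],q[0]-a[0])))
im0=vision.camera('side');im=cv2.resize(im0[230:340,220:340],None,fx=5,fy=5,interpolation=cv2.INTER_CUBIC)
g=lambda X:(lambda rc:(int((rc[1]-220)*5),int((rc[0]-230)*5)))(proj('side',X))
for ang,col in [(-23,(0,255,0)),(-45,(255,0,0)),(-55,(0,0,255)),(-65,(255,255,0)),(-75,(255,0,255))]:
    u=np.array([np.cos(np.radians(ang)),np.sin(np.radians(ang))])
    cv2.line(im,g([*(a+.026*u),.074]),g([*(a+.026*u),.110]),col,2)
for z in [.063,.18]: cv2.circle(im,g([*a,z]),3,(0,255,255),-1)
cv2.imwrite('pics/s3d.png',im)
im0=vision.camera('wrist');im=cv2.resize(im0[130:270,180:340],None,fx=5,fy=5,interpolation=cv2.INTER_CUBIC)[:600]
cv2.imwrite('pics/w3d.png',im)
E
```

```text
[ 0.63457259 -0.22152132  0.092     ] -76.6421151798675
```

View pics/s3d.png

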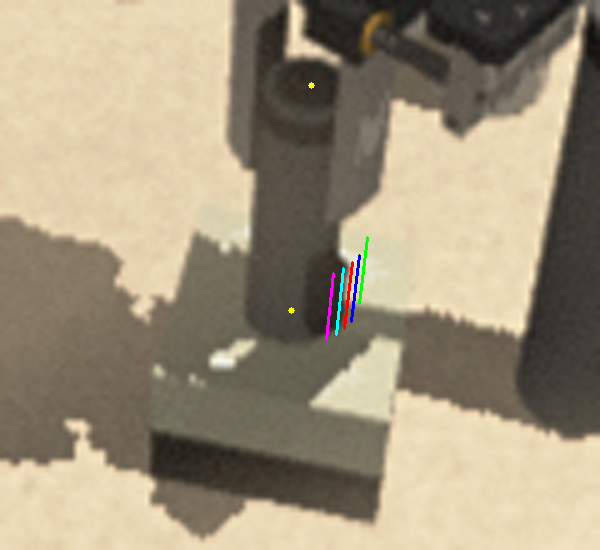

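View pics/w3d.png

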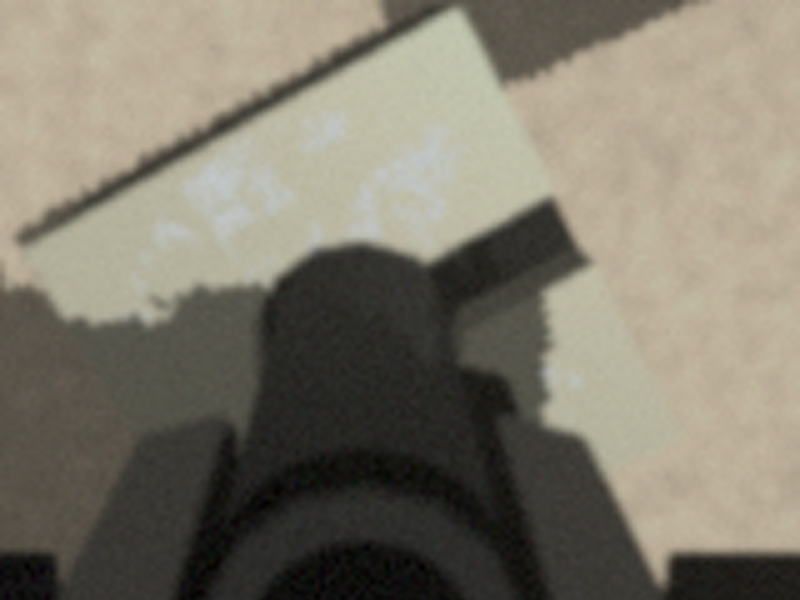

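>>> {"name": "arm_command", "arguments": {
  "plan": [1,0,0,0,0.06,1,0,0,0,0.12,1,0,0,0,0.18,1,0,0,0,0.24,1,0,0,0,0.3,1,0,0,0,0.35,1,0,0,0,0.35]
}}

```text
time_s: 7.5
ee_pos: [0.6276, -0.1929, 0.3306]
eef_rot: [3.142, -0.0, 1.393]
force: [0.1, 0.5, -0.0]
grip_width: 0.0337
```

```bash
python3 - <<'E'
from h import *
o=sensors.get_obs(); print(o['time_s'],o['ee_pos'],o['eef_rot'],o['grip_width'],o['force'],o['moment'])
im=vision.camera('side'); cv2.imwrite('pics/s4.png',cv2.resize(im[230:340,220:340],None,fx=5,fy=5,interpolation=cv2.INTER_CUBIC))
a=np.array([.6278,-.193])
for r in vision.pinpoint('trigger','side'):q=onz('side',r['at'],.092);print(r,q,np.degrees(np.arctan2(q[1]-a[1],q[0]-a[0])))
im=vision.camera('wrist'); cv2.imwrite('pics/w4.png',cv2.resize(im[130:250,200:360],None,fx=5,fy=5,interpolation=cv2.INTER_CUBIC))
for r in vision.pinpoint('trigger','wrist'):q=onz('wrist',r['at'],.092);print(r,q,np.degrees(np.arctan2(q[1]-a[1],q[0]-a[0])))
E
```

```text
7.5 [ 0.62761138 -0.19292535  0.33064891] [ 3.14157394e+00 -1.01227010e-04  1.39252905e+00] 0.033705295245604935 [ 0.07901059  0.45510527 -0.03346926] [ 0.16503437 -0.07592962 -0.00314272]
{'at': [290.2, 351.7], 'confidence': 0.89} [ 0.75698898 -0.23566251  0.092     ] -18.27494520893364
{'at': [285.5, 290.5], 'confidence': 0.78} [ 0.64666304 -0.20570095  0.092     ] -33.95335100103151
{'at': [216.7, 285.0], 'confidence': 0.67} [ 0.65356299 -0.20421197  0.092     ] -23.518528720833565
```

View pics/s4.png

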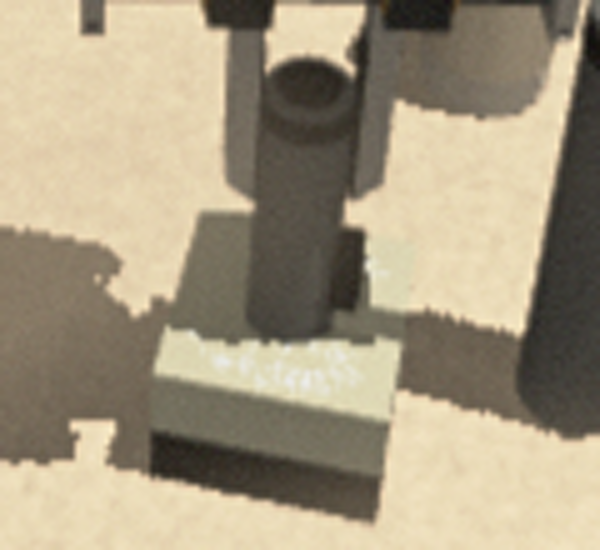

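View pics/w4.png

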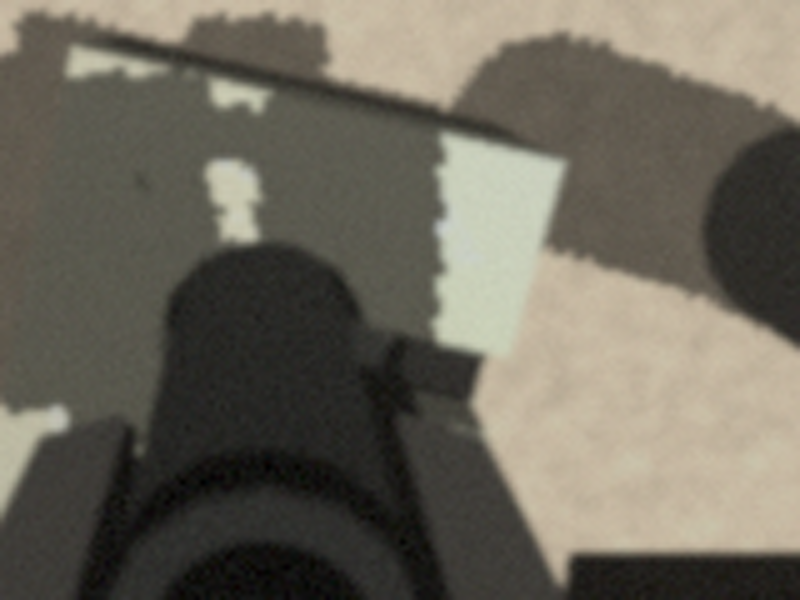

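```bash
python3 - <<'E'
from h import *
a=np.array([.6275,-.193])
def block(ang):
    u=np.array([np.cos(ang),np.sin(ang)]);v=np.array([-u[1],u[0]])
    return [[*(a+r*u+w*v),z] for r in(.026,) for w,z in((-.006,.074),(.006,.074),(.006,.11),(-.006,.11))]
for cam,(r0,c0,w,h) in {'wrist':(130,200,160,120),'side':(230,220,120,110)}.items():
    im0=vision.camera(cam);im=cv2.resize(im0[r0:r0+h,c0:c0+w],None,fx=5,fy=5,interpolation=cv2.INTER_CUBIC)
    g=lambda X:(lambda rc:[int((rc[1]-c0)*5),int((rc[0]-r0)*5)])(proj(cam,X))
    for ang,col in [(-13,(255,0,0)),(-23,(0,255,0)),(-33,(0,0,255))]:
        cv2.polylines(im,[np.array([g(X) for X in block(np.radians(ang))])],True,col,1)
    # barrel edges & slot
    for z in (.063,.18): cv2.polylines(im,[np.array([g([a[0]+.017*np.cos(t),a[1]+.017*np.sin(t),z]) for t in np.linspace(0,6.28,40)])],True,(0,255,255),1)
    u=np.array([np.cos(np.radians(-23.3)),np.sin(np.radians(-23.3))]);v=np.array([-u[1],u[0]])
    cv2.polylines(im,[np.array([g([*(a+r*u+w*v),.063]) for r,w in((.019,-.0075),(.045,-.0075),(.045,.0075),(.019,.0075))])],True,(255,0,255),1)
    cv2.imwrite(f'pics/{cam}5.png',im)
E
```

View pics/wrist5.png

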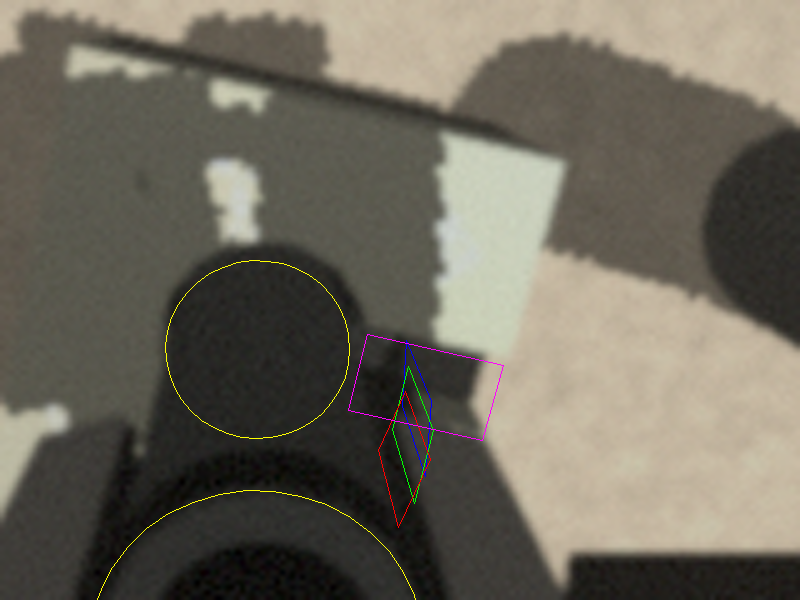

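View pics/side5.png

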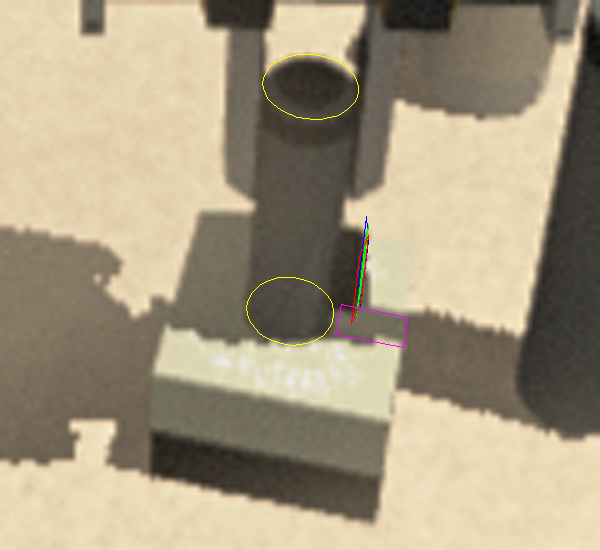

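```bash
python3 - <<'E'
from h import *
ims=[vision.camera('wrist') for _ in range(6)]
im0=np.mean(ims,0)
im=cv2.resize(im0[180:230,245:310].astype(np.float32),None,fx=12,fy=12,interpolation=cv2.INTER_CUBIC)
im=np.clip((im-15)*3.2,0,255).astype(np.uint8)
cv2.imwrite('pics/w6.png',im)
im0=np.mean([vision.camera('side') for _ in range(6)],0)
im=cv2.resize(im0[260:310,260:315].astype(np.float32),None,fx=12,fy=12,interpolation=cv2.INTER_CUBIC)
im=np.clip((im-10)*2.2,0,255).astype(np.uint8)
cv2.imwrite('pics/s6.png',im)
print(sensors.get_obs()['time_s'])
E
```

```text
8.4
```

View pics/w6.png

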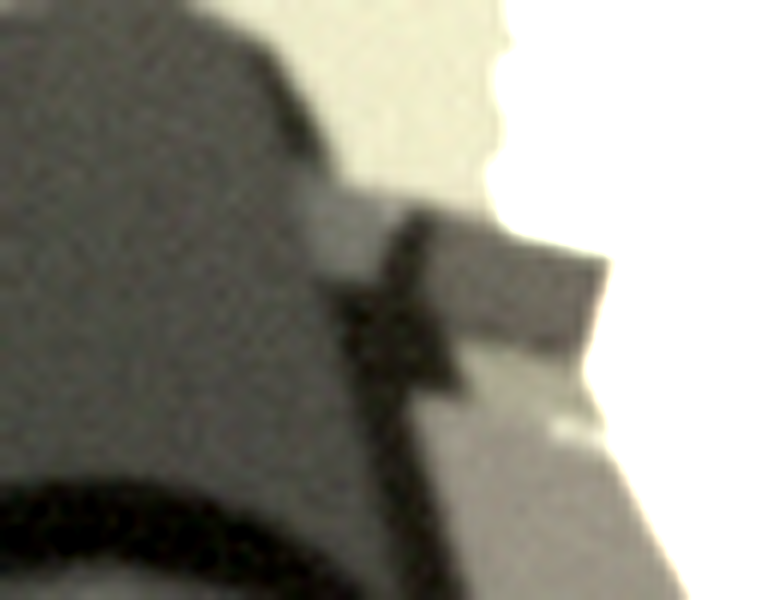

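View pics/s6.png

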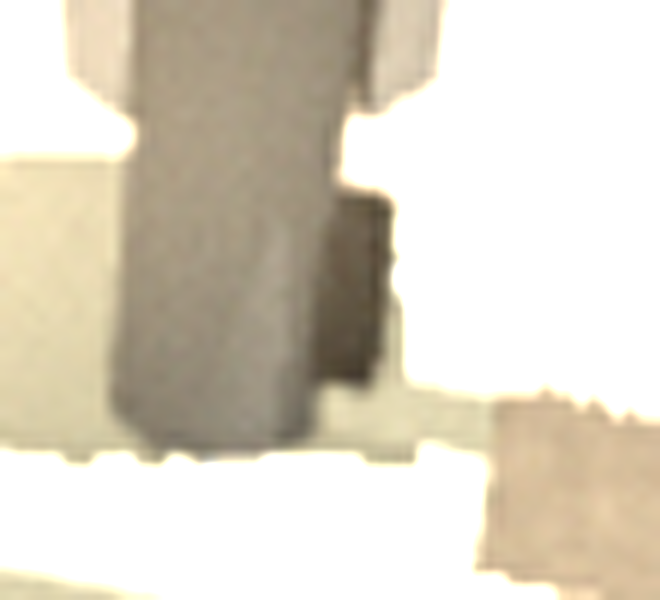

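>>> {"name": "arm_command", "arguments": {
  "plan": [1,0,0,0,0.04,1,0,0,0,0.04,1,0,0,0,0.04,1,0,0,0.01,0.04,1,0,0,0.02,0.04,1,0,0,0.02,0.04],
  "newtons": 25
}}

```text
time_s: 9.0
ee_pos: [0.6276, -0.193, 0.3394]
eef_rot: [3.141, 0.0, 1.475]
force: [0.4, 0.9, -0.9]
grip_width: 0.0338
```

```bash
python3 - <<'E'
from h import *
o=sensors.get_obs(); print(o['time_s'],o['ee_pos'],o['eef_rot'],o['grip_width'],o['force'],o['moment'])
im0=np.mean([vision.camera('side') for _ in range(3)],0)
im=cv2.resize(im0[255:315,255:320].astype(np.float32),None,fx=10,fy=10,interpolation=cv2.INTER_CUBIC)
im=np.clip((im-10)*2.2,0,255).astype(np.uint8)
cv2.imwrite('pics/s7.png',im)
E
```

```text
9.0 [ 0.6276468  -0.19302139  0.33941654] [3.14069746e+00 2.76253769e-04 1.47503154e+00] 0.033754958987168106 [ 0.43652542  0.89048118 -0.93386158] [ 0.13786895 -0.06050773 -0.04586725]
```

View pics/s7.png

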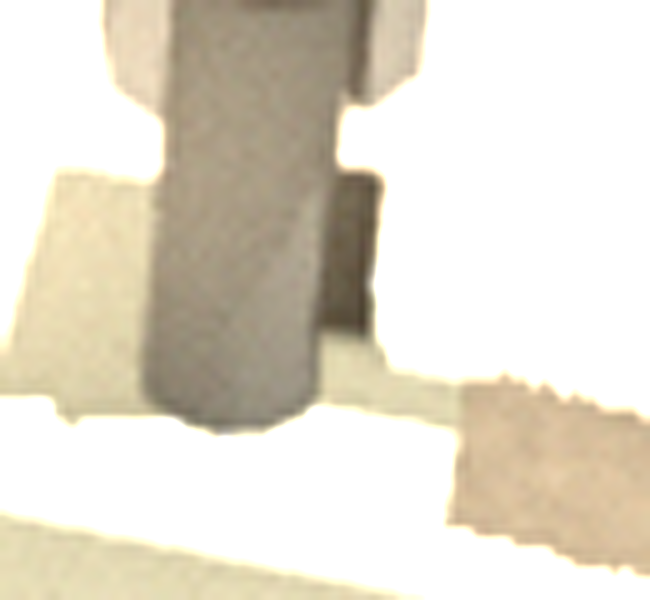

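>>> {"name": "arm_command", "arguments": {
  "plan": [1,0,0,0.03,0,1,0,0,0.06,0,1,0,0,0.1,0,1,0,0,0.15,0,1,0,0,0.2,0,1,0,0,0.2,0,1,0,0,0.2,0]
}}

```text
time_s: 9.85
ee_pos: [0.6274, -0.193, 0.4188]
eef_rot: [3.141, 0.0, 1.476]
force: [-0.5, 0.1, -2.5]
grip_width: 0.0339
```

```bash
python3 - <<'E'
from h import *
o=sensors.get_obs(); print(o['time_s'],o['ee_pos'],o['eef_rot'],o['qpos'],o['grip_width'],o['force'],o['moment'])
im=vision.camera('side')
cv2.imwrite('pics/s8.png',cv2.resize(im[120:340,180:400],None,fx=2.7,fy=2.7,interpolation=cv2.INTER_CUBIC))
E
```

```text
9.85 [ 0.62744306 -0.19298964  0.41881985] [3.14111272e+00 3.06831296e-04 1.47556543e+00] [-3.54161580e-01  5.35241627e-01  1.15929270e+00 -1.75067753e-04
  1.44651583e+00 -2.58909107e-01] 0.03390554119607134 [-0.51824449  0.06367109 -2.50551646] [-0.02340272 -0.1083859   0.03845719]
```

View pics/s8.png

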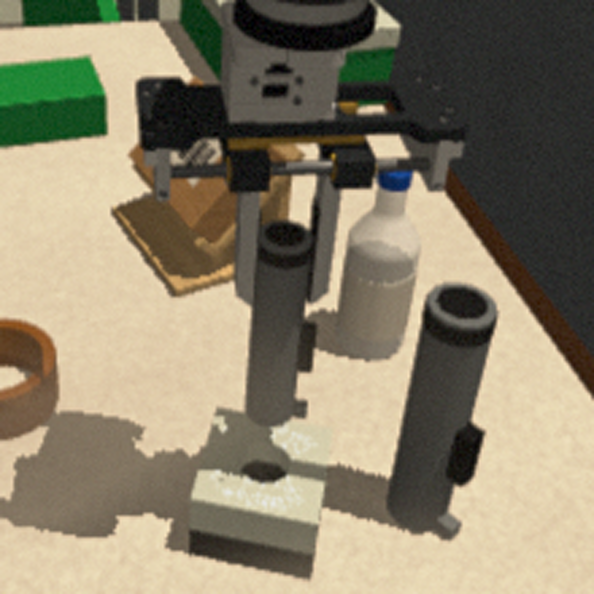

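>>> {"name": "arm_command", "arguments": {
  "plan": [1,-0.05,0.02,0,0.07,1,-0.1,0.04,0,0.14,1,-0.14,0.06,0,0.21,1,-0.172,0.072,0,0.28,1,-0.172,0.072,0,0.35,1,-0.172,0.072,0,0.42,1,-0.172,0.072,0,0.49,1,-0.172,0.072,0,0.56,1,-0.172,0.072,0,0.604,1,-0.172,0.072,-0.06,0.604,1,-0.172,0.072,-0.12,0.604,1,-0.172,0.072,-0.18,0.604,1,-0.172,0.072,-0.222,0.604,1,-0.172,0.072,-0.222,0.604]
}}

```text
time_s: 11.3
ee_pos: [0.5583, -0.1641, 0.3266]
eef_rot: [-3.141, -0.006, 2.741]
force: [0.0, -0.2, -1.9]
grip_width: 0.0335
```

```bash
python3 - <<'E'
from h import *
o=sensors.get_obs(); print(o['time_s'],o['ee_pos'],o['eef_rot'],o['qpos'],o['grip_width'],o['force'],o['moment'])
im=vision.camera('side')
cv2.imwrite('pics/s9.png',cv2.resize(im[160:340,160:380],None,fx=3,fy=3,interpolation=cv2.INTER_CUBIC))
E
```

```text
11.3 [ 0.55833106 -0.16405248  0.32661024] [-3.14119923 -0.00565899  2.74063154] [-3.48706829e-01  4.43414572e-01  1.51329238e+00 -1.04804074e-04
  1.19055752e+00 -1.51850399e+00] 0.03345838886410811 [ 0.00891977 -0.17219606 -1.92059388] [ 0.0510874  -0.12517918 -0.01964366]
```

View pics/s9.png

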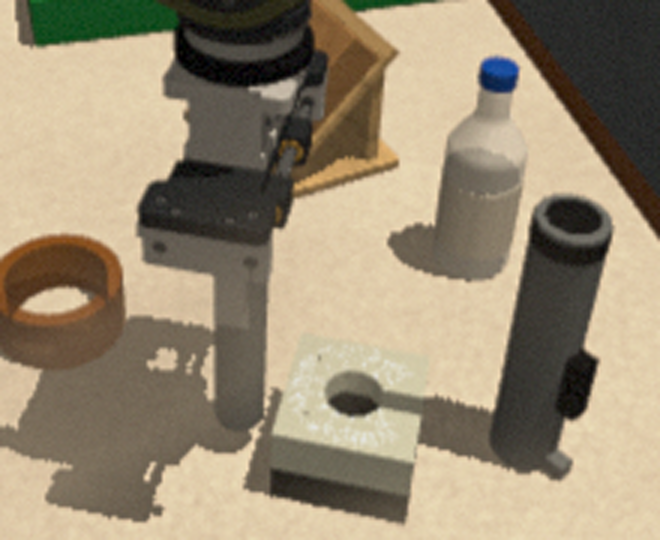

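>>> {"name": "arm_command", "arguments": {
  "plan": [1,0.014,-0.006,0,0,1,0.028,-0.012,0,0,1,0.045,-0.019,0,0,1,0.063,-0.027,0.001,0,1,0.081,-0.034,0.001,0,1,0.094,-0.04,-0.001,0,1,0.107,-0.046,-0.003,0,1,0.12,-0.051,-0.006,0,1,0.133,-0.056,-0.01,0,1,0.146,-0.062,-0.015,0,1,0.158,-0.067,-0.021,0,1,0.169,-0.072,-0.028,0,1,0.18,-0.076,-0.036,0,1,0.191,-0.081,-0.045,0,1,0.191,-0.081,-0.045,0],
  "newtons": 10
}}

```text
time_s: 12.85
ee_pos: [0.6355, -0.1968, 0.3109]
eef_rot: [-3.142, -0.001, 2.741]
force: [-1.2, -0.2, -1.8]
grip_width: 0.0339
```

```bash
python3 - <<'E'
from h import *
o=sensors.get_obs(); print(o['time_s'],o['ee_pos'],o['eef_rot'],o['grip_width'],o['force'],o['moment'])
im=vision.camera('side')
cv2.imwrite('pics/s10.png',cv2.resize(im[160:340,160:380],None,fx=3,fy=3,interpolation=cv2.INTER_CUBIC))
E
```

```text
12.85 [ 0.63548474 -0.19675059  0.31091331] [-3.14155406e+00 -1.07313976e-03  2.74055758e+00] 0.03392041912306074 [-1.19040059 -0.18062149 -1.78482225] [0.12416967 0.11207857 0.05715705]
```

View pics/s10.png

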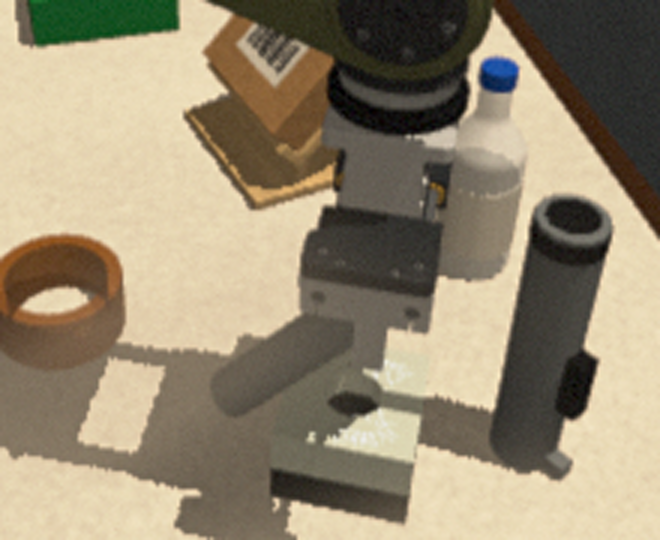

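>>> {"name": "arm_command", "arguments": {
  "plan": [1,0,0,0,0,1,0,0,0,0,1,0,0,0,0,1,0,0,0.05,0,1,0,0,0.12,0,1,0,0,0.2,0,1,0,0,0.28,0,1,0,0,0.35,0,1,0,0,0.35,0],
  "newtons": 50
}}

```text
time_s: 13.8
ee_pos: [0.6349, -0.1964, 0.4565]
eef_rot: [3.141, 0.007, 2.741]
force: [0.4, 0.2, -2.8]
grip_width: 0.033
```

```bash
python3 - <<'E'
from h import *
o=sensors.get_obs(); print(o['time_s'],o['ee_pos'],o['eef_rot'],o['grip_width'],o['force'],o['moment'])
im=vision.camera('side');cv2.imwrite('pics/s11raw.png',im)
cv2.imwrite('pics/s11.png',cv2.resize(im[80:300,150:400],None,fx=2.7,fy=2.7,interpolation=cv2.INTER_CUBIC))
im=vision.camera('top');cv2.imwrite('pics/t11raw.png',im)
cv2.imwrite('pics/t11.png',cv2.resize(im[120:220,190:290],None,fx=6,fy=6,interpolation=cv2.INTER_CUBIC))
E
```

```text
13.8 [ 0.63487195 -0.19641339  0.45648738] [3.1412934  0.00748732 2.74070643] 0.03297518775880971 [ 0.41469441  0.18643899 -2.83265089] [-0.08311559 -0.2135787  -0.01030764]
```

View pics/s11.png

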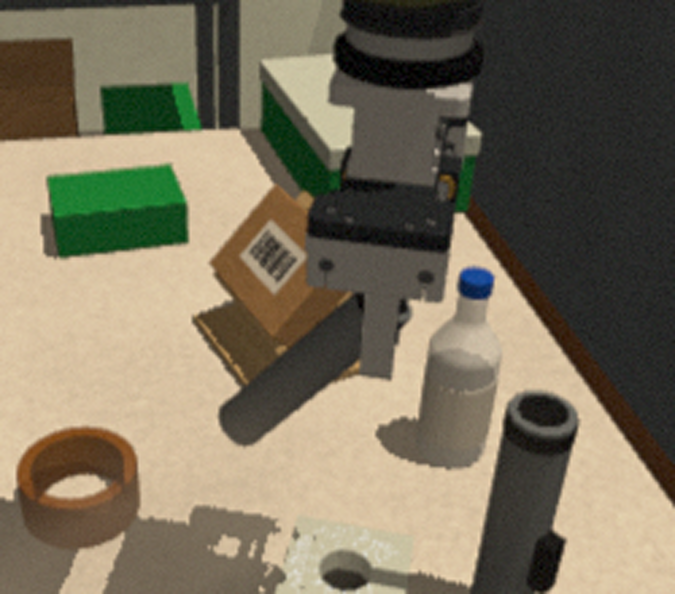

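View pics/t11.png

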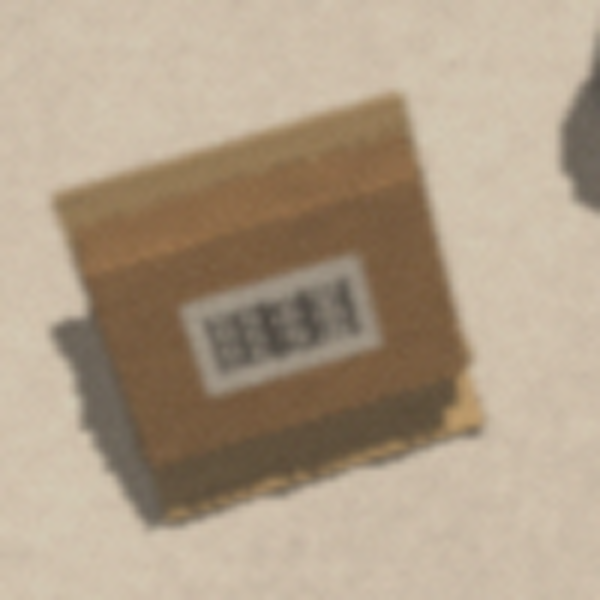

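```bash
cat > m.py <<'E'
from h import *
def cyl(tcp,yaw,tilt,L=.1206,n=25):
    g=np.array(tcp)-[0,0,.18]; d=np.array([np.cos(yaw)*np.sin(tilt),np.sin(yaw)*np.sin(tilt),-np.cos(tilt)])
    nose=g+L*d; tail=g-(.15-L)*d
    e1=np.array([-np.sin(yaw),np.cos(yaw),0]);e2=np.cross(d,e1)
    ring=lambda c:[c+.017*(np.cos(t)*e1+np.sin(t)*e2) for t in np.linspace(0,2*np.pi,n)]
    return nose,tail,ring(nose),ring(tail)
def draw(im,cam,r0,c0,s,tcp,yaw,tilt,col,L=.1206):
    g=lambda X:(lambda rc:[int((rc[1]-c0)*s),int((rc[0]-r0)*s)])(proj(cam,X))
    n,t,rn,rt=cyl(tcp,yaw,tilt,L)
    cv2.polylines(im,[cv2.convexHull(np.array([g(x) for x in rn+rt]))],True,col,1)
    cv2.polylines(im,[np.array([g(x) for x in rn])],True,col,1)
E
python3 - <<'E'
from m import *
from scipy.optimize import least_squares
top=[(120+y/6,190+x/6) for x,y in [(180,303),(360,253),(383,343),(212,398)]]
s0=cv2.imread('pics/side0.png')
def corners(p):
    x,y,psi=p; ex=np.array([np.cos(psi),np.sin(psi),1])*np.array([.7071,.7071,.7071]); ey=np.array([-np.sin(psi),np.cos(psi),0])
    c=np.array([x,y,.115]); return [c+.025*ex+.04*ey,c+.025*ex-.04*ey,c-.025*ex-.04*ey,c-.025*ex+.04*ey]
side=[(80+y/2.7,150+x/2.7) for x,y in [(240,253),(268,222),(306,262),(275,294)]]
def res(p,cams):
    r=[]
    for cam,obs in cams: r+=[np.array(proj(cam,X))-o for X,o in zip(corners(p),obs)]
    return np.ravel(r)
s=least_squares(res,[.64,.17,.24],args=([('top',top)],));print('top',s.x,np.abs(s.fun).max())
print('side label proj',[np.round(proj('side',X),1) for X in corners(s.x)])
print('side obs',side)
im=cv2.imread('pics/s11raw.png')
big=cv2.resize(im[80:300,150:400],None,fx=3,fy=3,interpolation=cv2.INTER_CUBIC)
for p in corners(s.x):
    r,c=proj('side',p);cv2.circle(big,(int((c-150)*3),int((r-80)*3)),3,(0,0,255),-1)
for tl,col in[(40,(255,0,0)),(45,(0,255,0)),(50,(0,0,255))]: draw(big,'side',80,150,3,[.6349,-.1964,.4565],2.741,np.radians(tl),col)
cv2.imwrite('pics/s11d.png',big)
E
```

```text
top [0.63715517 0.16533411 0.2799702 ] 0.4451261622784841
side label proj [array([162. , 249.9]), array([175.5, 263.6]), array([190. , 251.1]), array([175.7, 238.3])]
side obs [(173.7037037037037, 238.88888888888889), (162.22222222222223, 249.25925925925924), (177.037037037037, 263.3333333333333), (188.88888888888889, 251.85185185185185)]
```

View pics/s11d.png

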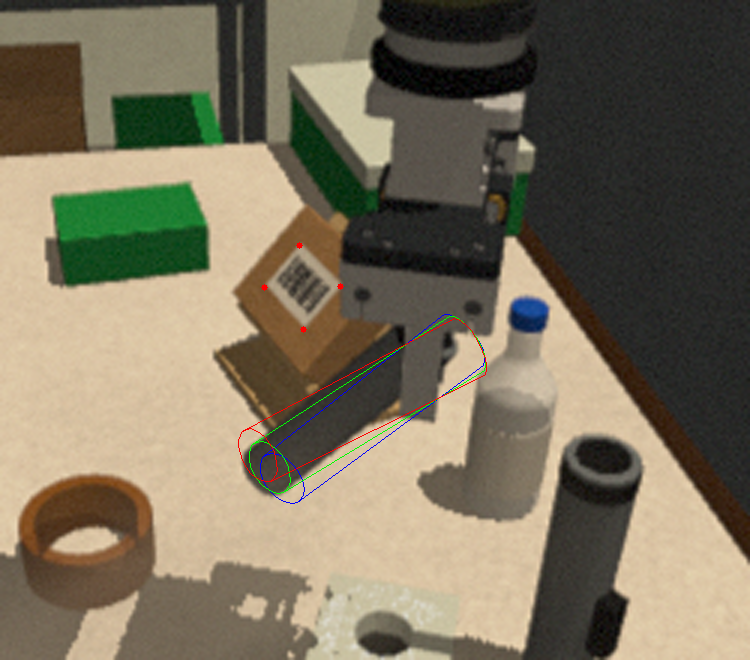

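>>> {"name": "arm_command", "arguments": {
  "plan": [1,-0.08,0.02,0.06,-0.07,1,-0.16,0.04,0.08,-0.14,1,-0.24,0.08,0.08,-0.21,1,-0.336,0.12,0.08,-0.28,1,-0.336,0.17,0.08,-0.35,1,-0.336,0.22,0.08,-0.42,1,-0.336,0.28,0.08,-0.49,1,-0.336,0.34,0.08,-0.56,1,-0.336,0.4,0.08,-0.63,1,-0.336,0.46,0.08,-0.7,1,-0.336,0.5,0.08,-0.77,1,-0.336,0.5,0.08,-0.84,1,-0.336,0.5,0.08,-0.91,1,-0.336,0.5,0.08,-0.98,1,-0.336,0.5,0.08,-1.0,1,-0.336,0.5,0.08,-1.0]
}}

```text
time_s: 15.5
ee_pos: [0.5008, 0.0034, 0.4821]
eef_rot: [-3.14, 0.002, 0.646]
force: [-0.1, 0.4, -1.5]
grip_width: 0.033
```

```bash
python3 - <<'E'
from m import *
o=sensors.get_obs(); print(o['time_s'],o['ee_pos'],o['eef_rot'],o['grip_width'],o['force'],o['moment'])
th=np.radians(45.5);psi=.28;d=np.array([np.cos(psi)*np.sin(th),np.sin(psi)*np.sin(th),-np.cos(th)])
T=np.array([.638,.167,.115])-.2006*d+[0,0,.18];print(T,(T-o['ee_pos'])/.4,np.degrees(psi-o['eef_rot'][2])/120)
im=vision.camera('side')
cv2.imwrite('pics/s12.png',cv2.resize(im[80:300,100:350],None,fx=3,fy=3,interpolation=cv2.INTER_CUBIC)[:600])
E
```

```text
15.5 [0.50084699 0.00341266 0.48208018] [-3.13985303e+00  2.09593836e-03  6.45804860e-01] 0.033021501170896285 [-0.05241805  0.3817421  -1.48253812] [-0.14305196  0.11030875  0.04527005]
[0.50049407 0.12745958 0.4356024 ] [-0.0008823   0.3101173  -0.11619444] -0.17465895523921468
```

View pics/s12.png

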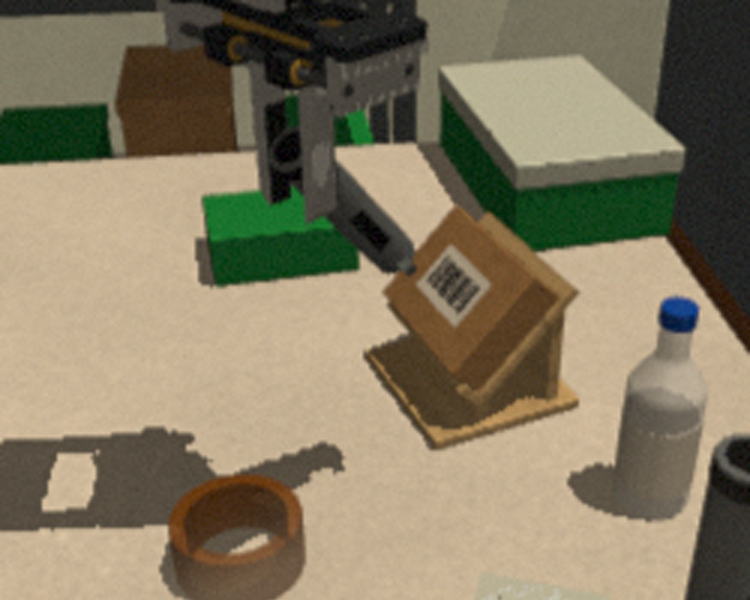

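>>> {"name": "arm_command", "arguments": {
  "plan": [1,0,0.06,0,-0.06,1,0,0.12,0,-0.12,1,0,0.18,-0.02,-0.175,1,0,0.24,-0.05,-0.175,1,0,0.29,-0.08,-0.175,1,0,0.31,-0.11,-0.175,1,0,0.31,-0.116,-0.175,1,0,0.31,-0.116,-0.175,1,0,0.31,-0.116,-0.175,1,0,0.31,-0.116,-0.175]
}}

```text
time_s: 16.55
ee_pos: [0.5009, 0.1268, 0.438]
eef_rot: [3.141, -0.001, 0.279]
force: [0.2, 0.3, -1.6]
grip_width: 0.0333
```

```bash
python3 - <<'E'
from m import *
o=sensors.get_obs(); print(o['time_s'],o['ee_pos'],o['eef_rot'],o['grip_width'],o['force'],o['moment'],np.abs(o['joint_vel']).max())
for cam,(r0,c0,w,h,s) in {'side':(70,150,160,150,4),'top':(110,180,120,140,4.2)}.items():
    im0=vision.camera(cam); big=cv2.resize(im0[r0:r0+h,c0:c0+w],None,fx=s,fy=s,interpolation=cv2.INTER_CUBIC)
    cv2.imwrite(f'pics/{cam}13r.png',big.copy())
    for tl,col in[(40,(255,0,0)),(46,(0,255,0)),(52,(0,0,255))]: draw(big,cam,r0,c0,s,o['ee_pos'],o['eef_rot'][2],np.radians(tl),col)
    r,c=proj(cam,[.638,.167,.115]);cv2.circle(big,(int((c-c0)*s),int((r-r0)*s)),3,(0,255,255),-1)
    cv2.imwrite(f'pics/{cam}13.png',big)
    for n in ['label','window','trigger','lug']:
        for q in vision.pinpoint(n,cam)[:2]: print(cam,n,q)
E
```

```text
16.55 [0.50089037 0.12677181 0.4380203 ] [ 3.14143678e+00 -9.21849236e-04  2.79062017e-01] 0.033323891962718316 [ 0.21863354  0.3242923  -1.57200042] [-0.00212665  0.1113958  -0.03049662] 0.0036365678254553927
side label {'at': [173.5, 248.5], 'confidence': 0.69}
side label {'at': [153.9, 219.7], 'confidence': 0.21}
side window {'at': [159.9, 230.7], 'confidence': 0.92}
side window {'at': [310.9, 336.0], 'confidence': 0.88}
side trigger {'at': [153.8, 220.6], 'confidence': 0.71}
side trigger {'at': [289.8, 353.9], 'confidence': 0.63}
side lug {'at': [164.4, 233.5], 'confidence': 0.95}
side lug {'at': [312.7, 345.8], 'confidence': 0.89}
top label {'at': [171.8, 239.9], 'confidence': 0.85}
top label {'at': [190.4, 237.9], 'confidence': 0.51}
top window {'at': [140.9, 360.1], 'confidence': 0.88}
top window {'at': [191.2, 240.9], 'confidence': 0.67}
top trigger {'at': [129.5, 381.6], 'confidence': 0.69}
top trigger {'at': [201.5, 254.8], 'confidence': 0.57}
top lug {'at': [133.5, 376.7], 'confidence': 0.62}
top lug {'at': [188.1, 251.8], 'confidence': 0.46}
```

View pics/side13.png

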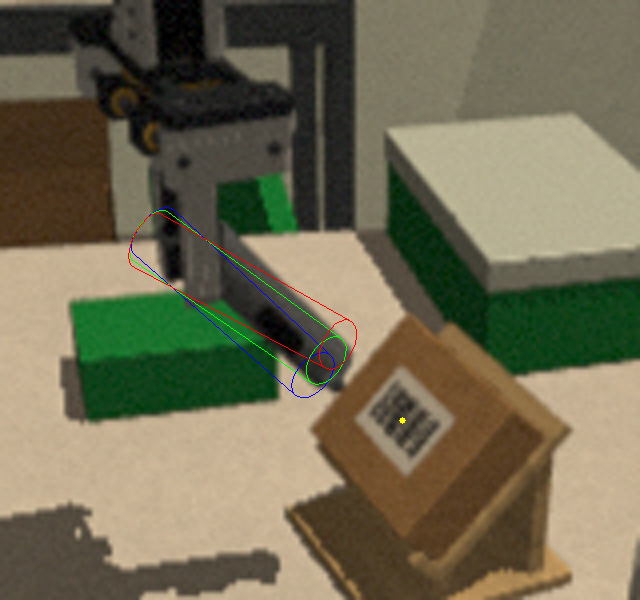

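View pics/top13.png

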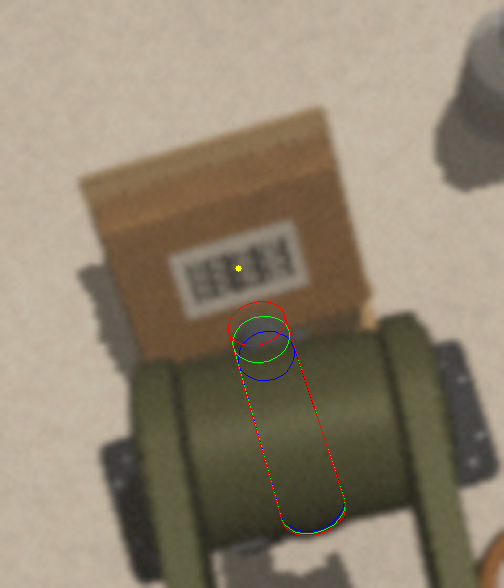

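```bash
python3 - <<'E'
from m import *
im0=np.mean([vision.camera('side') for _ in range(3)],0).astype(np.float32)
im=cv2.resize(im0[100:180,170:260],None,fx=7.4,fy=7.4,interpolation=cv2.INTER_CUBIC)
im=np.clip(im*2.0,0,255).astype(np.uint8);cv2.imwrite('pics/s14.png',im)
im0=vision.camera('wrist');cv2.imwrite('pics/w14.png',np.clip(im0*1.5,0,255).astype(np.uint8))
for q in vision.silhouettes('scanner','side'): print(q['at'],q['confidence'],q['mask'].sum())
E
```

```text
[144.1, 217.5] 0.9 683
[268.7, 341.9] 0.56 2485
```

View pics/s14.png

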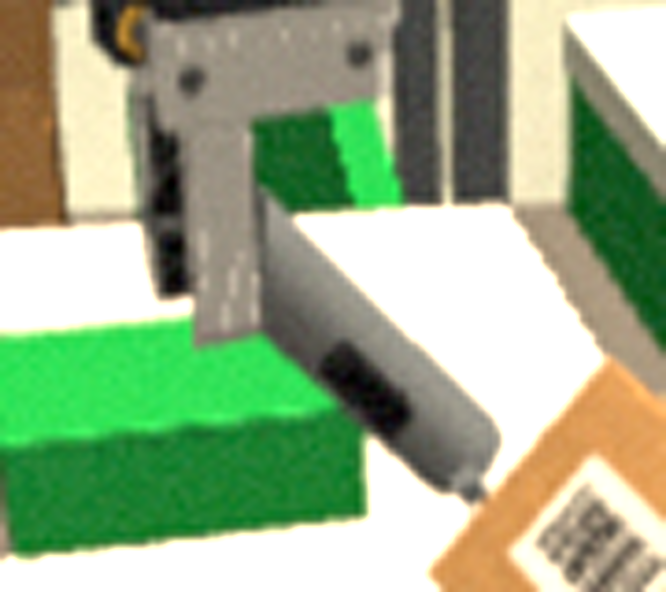

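View pics/w14.png

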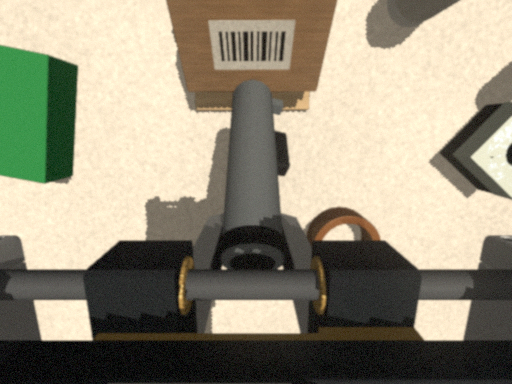

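```bash
cat > fit.py <<'E'
from m import *
from scipy.optimize import least_squares
o=sensors.get_obs();tcp=np.array(o['ee_pos']);yaw=o['eef_rot'][2]
S=lambda x,y:(100+y/7.4,170+x/7.4)
edges=[('side',S(265,190)),('side',S(340,262)),('side',S(420,340)),('side',S(490,410)),('side',S(265,325)),('side',S(320,380)),('side',S(415,467)),
 ('wrist',(100,233)),('wrist',(150,230)),('wrist',(200,226)),('wrist',(100,271)),('wrist',(125,273)),('wrist',(200,279))]
pts=[('side',S(466,455),0),('wrist',(250,251),.15)]
ex=np.array([np.cos(yaw),np.sin(yaw),0]);ey=np.array([-np.sin(yaw),np.cos(yaw),0]);g=tcp-[0,0,.18]
def axis(p):
    th,L,e,f,b=p; z=-(np.sin(th)*ex-np.cos(th)*[0,0,1])+b*ey; z=z/np.linalg.norm(z)
    nose=g+e*np.array([0,0,1.])+f*ey-L*z; return nose,z
def res(p,use=('side','wrist')):
    n,z=axis(p);r=[]
    for c,at in edges:
        if c not in use: continue
        oo,d=ray(c,at);k=np.cross(d,z);k/=np.linalg.norm(k);r.append(abs((oo-n)@k)-.017)
    for c,at,s in pts:
        if c not in use: continue
        oo,d=ray(c,at);v=n+s*z-oo;w=v-(v@d)*d
        r+=list(w*.7)
    r+=[p[3]*.5,p[4]*.05]
    return np.array(r)*1000
for use in [('side','wrist'),('side',),('wrist',)]:
    s=least_squares(res,[.8,.12,0,0,0],args=(use,));n,z=axis(s.x)
    print(use,'tilt',np.degrees(s.x[0]),'L,e,f,b',s.x[1:],'nose',n,'rms mm',np.sqrt(np.mean(s.fun**2)))
    lab=np.array([.638,.167,.115]);psi=.28;N=np.array([-np.cos(psi),-np.sin(psi),1])/2**.5
    v=lab-n;perp=v-(v@z)*z
    print(' z',v@z,'perp up/lat',perp@np.array([0,0,1]),perp@ey,np.linalg.norm(perp),'ang',np.degrees(np.arccos(z@N)))
    print(np.round(s.fun,1))
E
python3 fit.py
```

```text
Traceback (most recent call last):
  File "fit.py", line 24, in <module>
    s=least_squares(res,[.8,.12,0,0,0],args=(use,));n,z=axis(s.x)
  File "fit.py", line 13, in res
    n,z=axis(p);r=[]
        ~~~~^^^
  File "fit.py", line 10, in axis
    th,L,e,f,b=p; z=-(np.sin(th)*ex-np.cos(th)*[0,0,1])+b*ey; z=z/np.linalg.norm(z)
                                    ~~~~~~~~~~^~~~~~~~
TypeError: can't multiply sequence by non-int of type 'numpy.float64'
```

```bash
sed -i 's/np.cos(th)\*\[0,0,1\]/np.cos(th)*np.array([0,0,1.])/' fit.py; python3 fit.py
```

```text
('side', 'wrist') tilt 38.97529090395554 L,e,f,b [ 0.14978176  0.02476283 -0.00043483 -0.00555212] nose [0.59123895 0.15383505 0.1657624 ] rms mm 1.165205123934237
 z -0.07001603404055293 perp up/lat 0.0036684366432028145 -0.0006480412294555939 0.00587262333466191 ang 6.032586711238318
[-1.4 -0.9 -0.6 -0.7 -1.7 -0.9 -1.4 -1.6 -1.6 -1.1 -0.8 -0.9 -0.9  1.9
 -0.9 -1.2 -1.6 -1.2  0.9 -0.2 -0.3]
('side',) tilt 39.22301190028223 L,e,f,b [ 0.14576295  0.02416011  0.00061183 -0.00479016] nose [0.58902772 0.15414999 0.16868092] rms mm 0.8609515644317929
 z -0.07358652070646692 perp up/lat 0.003325207362631928 -0.0015250848251773313 0.005483859390257586 ang 5.783047290173676
[-1.1 -0.7 -0.6 -0.9 -1.8 -0.9 -1.1  0.4  0.1  0.4  0.3 -0.2]
('wrist',) tilt 38.004216814283104 L,e,f,b [ 1.46655668e-01  1.11334927e-02 -1.91667270e-04  7.13725411e-05] nose [0.58764606 0.15217967 0.1530146 ] rms mm 0.21201748331908135
 z -0.06227237542594614 perp up/lat 0.011053882416429482 0.0003440350973428785 0.017956117686772726 ang 6.995795185227706
[ 0.2 -0.3 -0.1 -0.1  0.   0.2  0.1 -0.5 -0.  -0.1  0. ]
```

>>> {"name": "arm_command", "arguments": {
  "plan": [1,0,0,0.01,0,1,0,0,0.022,0,1,0,0,0.022,0,1,0,0,0.022,0,1,0,0,0.022,0,1,0,0,0.022,0,1,0,0,0.022,0]
}}

```text
time_s: 18.0
ee_pos: [0.5008, 0.1274, 0.4461]
eef_rot: [-3.142, 0.0, 0.28]
force: [0.0, 0.2, -1.7]
grip_width: 0.0331
```

```bash
python3 - <<'E'
from m import *
im0=np.mean([vision.camera('side') for _ in range(3)],0).astype(np.float32)
im=cv2.resize(im0[100:200,170:280],None,fx=6,fy=6,interpolation=cv2.INTER_CUBIC)
im=np.clip(im*1.8,0,255).astype(np.uint8)
cv2.imwrite('pics/s15.png',im)
o=sensors.get_obs();print(o['time_s'],o['ee_pos'],o['eef_rot'],o['grip_width'],o['force'],np.abs(o['joint_vel']).max())
im=vision.camera('wrist');im=np.clip(im*1.5,0,255).astype(np.uint8);cv2.imwrite('pics/w15.png',im)
E
```

```text
18.15 [0.50079807 0.12742243 0.44620995] [3.14159163e+00 3.66060561e-05 2.79723754e-01] 0.03335010724563645 [ 0.63520852  0.15983738 -2.28210241] 0.002358375732839105
```

View pics/s15.png

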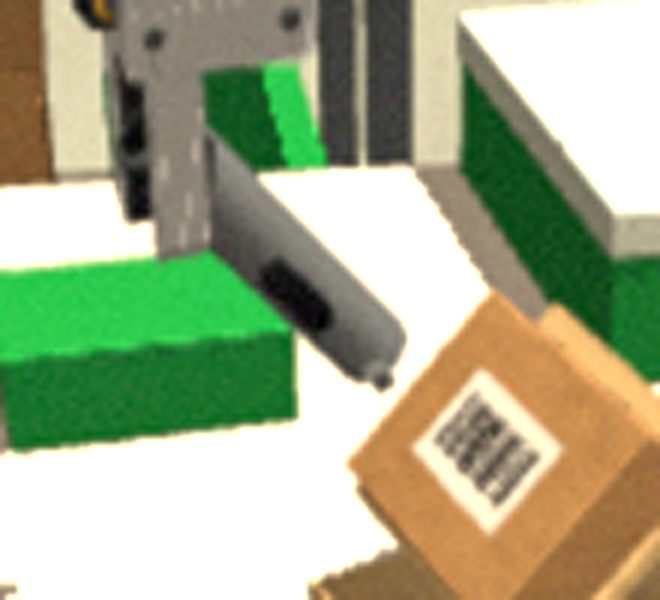

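View pics/w15.png

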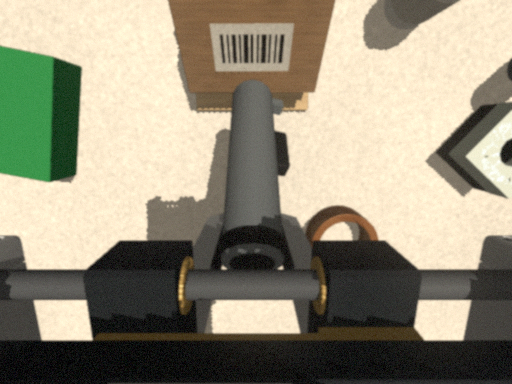

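```bash
python3 -c "
from station import job
print(job.hand_in())"
```

```text
the job is handed in; nothing more can be done
None
```

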